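Open the safety-capped polish jar on the gem lathe

ROBOT

A 6-joint arm with a two-finger parallel gripper is mounted at the origin on the work surface. World frame = base frame: x ahead of the robot, y to its left, z up, the work surface at z = 0. Lengths are in m, angles in rad, forces in N, time in s.
With the tool pointing down it reaches from about 0.35 to 0.975 m from the base axis. Payload 4.9 kg.
Tool frame: the origin (TCP) lies between the finger pads, 19 mm behind the fingertips; this is the grasp point; z points along the fingers, y is the line along which they close (so a half turn about z gives the same grasp; the last joint's range is limited). The gripper opens to 85 mm and grips with 20 to 120 N. Pads are 22 mm wide; open, the fingers measure 114 mm over their backs; the gripper's body (76 mm by 85 mm) begins 54 mm behind the grasp point. The pads swing forward as they close: fully open they stand 13 mm farther back than shut.
Start: joints at [1.228, 0.053, 1.613, -0, 1.476, -0.119], TCP at [0.139, 0.609, 0.25] pointing down, gripper open.
Joint ranges: [-3.01, 3.01], [-1.01, 2.22], [0.06, 2.58], [-1.02, 4.17], [0.09, 2.62], [-3.14, 3.14]. Speed limits (rad/s): [2.57, 2.57, 3.14, 3.14, 3.14, 3.14].

INTERFACE

Orientations are given as a rotation vector (axis times angle).
In Python, from station import ctrl gives the robot as it stands.
- The arm moves only by the tool jog_arm, called after "Call:" by a JSON object that holds its "op" and its "data", one argument or row to a line. Schema: {"type":"object","properties":{"ticks":{"type":"object","properties":{"plan":{"type":"array","items":{"type":"array","items":{"type":"number"},"minItems":7,"maxItems":7},"minItems":1,"maxItems":20}},"additionalProperties":false,"required":["plan"]},"squeeze":{"type":"number"},"only":{"type":"string"},"quiet":{"type":"boolean"},"lines":{"type":"string"}},"required":["ticks"],"additionalProperties":false}. ticks is an object whose key "plan" holds a list of rows, 1 to 20 of them, each of 7 numbers: the finger opening in m, then dx, dy, dz in normalised numbers (1 is 0.6 m), then a rotation vector rx, ry, rz in fractions of the full range, 1 being 2 pi rad; each row is the pose to reach, as a shift and turn from the pose commanded when the call began, along the tool's axes at that moment; what a row does not reach only later rows make up. A row lasts 1/12 s, in which the tool goes at most 0.0417 m and 0.125 rad, less where a joint would pass 70% of its speed; a pose out of reach is approached as far as the arm can. The fingers move at their own pace and stop on an object; squeeze is the grip in N (left out, the last holds). Time passes only in rows, so rows that do not move let the fingers close. The tool returns the time, the measured TCP pose, the force, the opening and the grip force at its end. only (a regular expression) keeps the lines of the reply that match it, lines (a string "A,B") keeps lines A to B, and quiet returns only ok. Input that does not fit is refused with a message, and nothing moves.
- ctrl.get_obs(): the state, without advancing time (a new reading comes with each control period).
- ctrl.get_image(name): name is "side" or "top"; returns the picture (384x512x3 uint8, red, green, blue); there is no depth.
- ctrl.camera_params(name): a dict with "fx", "fy", "cx", "cy" (pixels), "T" (4x4, takes a point from camera to world coordinates). Camera axes: x right, y down, z forward; pixel columns grow to the right and rows downward; lengths in m; the calibration is good to about 2 mm. A picture is of the moment at which its call begins. camera_params takes no time and is no camera call.
- ctrl.finish_job(): hands the job in; it is judged then, once.
The state is a dict: "t": time; "q": joint angles; "dq": joint speeds; "effort": joint torques, N m; "tool_pos": TCP position; "tool_rot": TCP orientation; "contact_force": force on the tool from outside, world axes, zero at the start; "wrist_torque": the same for the moment, N m; "opening": finger opening in m; "grip_force": force on a finger pad.
Only numpy, scipy, OpenCV 4.12 (cv2) and the standard library are available. Lean on these libraries where they do the work, as an engineer would, in place of code of your own. Each camera call takes 0.05 s, during which the arm holds its last target. There are 200 camera calls.

TASK

Pull the carriage with the polish jar out from under the clear guard until it meets its stop. There, press the jar's red safety cap down, keep it down while you twist it a sixth to a quarter of a turn anticlockwise (seen from above) to free it, and lift it off. Finish while still holding the cap in the gripper, level and still, straight above the open jar and about 10 cm higher than it sat, with the carriage still out and the bottle, dish and brass dop beside the lathe left alone.

Things in the scene. Friction and masses are not known exactly. Their poses are not given: they have to be found in the camera images.
- bed: Fixed aluminium lathe bed: 150 (x) by 270 (y) mm plate, 12 mm thick, on the bench. Origin on the bench, straight below the jar's axis when the carriage is fully out; +y is the way the carriage slides out. A headstock, 185 mm tall, stands on it beyond y = -220 mm.
- guard_edge (a point): Middle of the front edge of the clear guard plate, on its underside, 162 mm above the bench. From here the plate (5 mm thick, 130 mm wide along bed x) reaches 125 mm back in bed -y to the headstock, 15 mm over the cap at home. Axes as the bed.
- carriage (a joint): Position of the carriage along the rails, m: 0 = home under the guard (as it starts), 0.15 = fully out at its stop. It slides with about 4 N of friction and stays where it is left.
- post_top (a point): Centre of the top of the carriage's upright black pull post: 18 mm diameter, 46 mm tall (30 to 76 mm above the bench), on a flat 24 mm wide arm whose top is 30 mm above the bench. 120 mm from the jar's axis in the slide-out direction (bed +y). Moves with the carriage; axes as the bed. Can be gripped from above.
- jar_seat (a point): Point on the jar's axis, 109 mm above the bench, where the cap's origin is while locked. The white jar (66 mm diameter, shoulder 88 mm above the bench) is clamped to the carriage and cannot turn. A 54 mm flange on its neck, top 101 mm above the bench, stops the cap when pressed 8 mm. Moves with the carriage; axes as the bed.
- plunger (a joint): Sprung black plug in the jar's neck, m: 0 with the cap locked on, negative pressed in (to -0.010), +0.006 with the cap off, when its top, the highest point of the open jar, is 148 mm above the bench. It pushes the cap up with 5 N plus 0.6 N per mm pressed.
- cap: Loose red ribbed push-and-turn cap, 58 mm outer diameter (60 over ribs), 38 mm tall, about 50 g, white line along its x axis on top. Origin: centre of its open lower edge; z up. Locked, its x axis is along bed x, and two teeth let it turn only a few degrees.
- cap_top (a point): Centre of the cap's top, 38 mm above its origin; axes as the cap. Pressed down more than 4 mm (6 is best, 8 is the bottom) the cap passes its teeth and turns anticlockwise seen from above; 45 to 130 degrees from locked (65 is good) it lifts straight off. Clockwise is blocked. Grip across the diameter from above, TCP about 12 mm below the top, with 50 N or more.
- amber_bottle: Loose bystander: amber bottle 48 mm diameter, 100 mm tall, origin under its centre.
- dish: Loose bystander: white bowl 70 mm diameter, 28 mm tall, origin under its centre.
- dop: Loose bystander: brass dop standing on its 36 mm diameter foot, 66 mm tall, origin under its centre.

How it is judged:
By the outcome, as a careful person would: the job done as asked, in the order asked, and still so for the second after the job is handed in, while the arm keeps its last pose, push and grip.
It also fails if it takes over 54 s, if anything falls off the work surface, if the arm or the gripper's body presses on something with over 40 N, if the wrist force passes 120 N, or if a joint passes its speed limit or range.

## Working session

There is one attempt and no reset: what is moved stays moved. The work goes in short steps, Python scripts to look and compute and a tool call to move; the robot and the scene stay as the last step left them, time stands still between calls to the robot, and variables do not carry over. Pictures are saved under pics/ and viewed, at most 10 in all, crops included, and the job is handed in when it is done.

```bash
ls; mkdir -p pics
```

Run:
```python
from station import ctrl
import cv2,numpy as np
np.set_printoptions(precision=4,suppress=True)
for n in("side","top"):
    im=ctrl.get_image(n); cv2.imwrite(f"pics/{n}0.png",im[:,:,::-1])
    p=ctrl.camera_params(n); print(n,p["fx"],p["fy"],p["cx"],p["cy"]);print(p["T"])
o=ctrl.get_obs();print(o["t"],o["tool_pos"],o["tool_rot"],o["contact_force"],o["opening"])
```

```text
pics
station.py
side 347.25608949649614 347.25608949649614 255.05042640915005 194.38399326304872
[[ 0.9347 -0.1738  0.3101  0.3952]
 [-0.3551 -0.4981  0.7911 -0.5062]
 [ 0.017  -0.8495 -0.5273  0.4901]
 [ 0.      0.      0.      1.    ]]
top 357.2243348808485 357.2243348808485 261.2309260980746 193.86358583800285
[[-0.0256 -0.9975  0.0664  0.5486]
 [-0.9994  0.0272  0.0233  0.0308]
 [-0.025  -0.0657 -0.9975  0.7749]
 [ 0.      0.      0.      1.    ]]
0.1 [0.1385 0.6089 0.2489] [-0.3508 -3.1215  0.0028] [ 0.8279  0.62   -0.2298] 0.08534021039754645
```

View pics/side0.png

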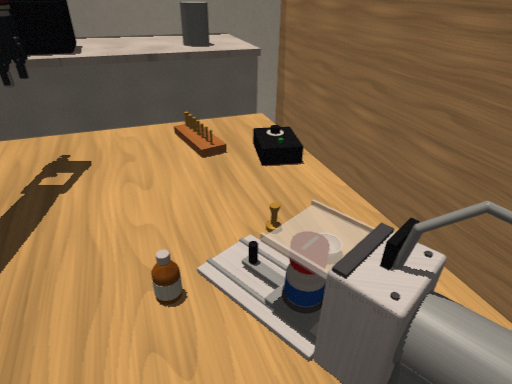

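View pics/top0.png

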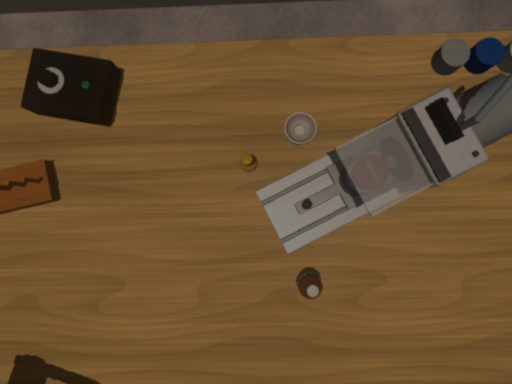

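The side view shows the post top at about (253,243) with the jar at (307,270), the bottle at (166,280) and the dop at (274,215). The top view shows the post at (307,204), the cap at (370,173), the bed's front corners at (257,193) and (288,251), the bottle at (311,288), the dop at (248,162) and the dish at (300,128).

Create h.py:
```python
import numpy as np,cv2
from station import ctrl
from scipy.spatial.transform import Rotation as R
np.set_printoptions(precision=4,suppress=True)
def ray(n,uv):
    p=ctrl.camera_params(n);T=p["T"]
    d=T[:3,:3]@[(uv[0]-p["cx"])/p["fx"],(uv[1]-p["cy"])/p["fy"],1]
    return T[:3,3],d
def onz(n,uv,z):
    o,d=ray(n,uv);return o+d*(z-o[2])/d[2]
def proj(n,P):
    p=ctrl.camera_params(n);T=p["T"];c=T[:3,:3].T@(np.array(P)-T[:3,3])
    return np.array([p["fx"]*c[0]/c[2]+p["cx"],p["fy"]*c[1]/c[2]+p["cy"]])
def blobs(m,amin=15):
    n,l,s,c=cv2.connectedComponentsWithStats(m.astype(np.uint8))
    return [(c[i],s[i]) for i in range(1,n) if s[i][4]>=amin]
```

Run:
```python
from h import *
t=cv2.imread("pics/top0.png");s=cv2.imread("pics/side0.png")
h=cv2.cvtColor(t,cv2.COLOR_BGR2HSV).astype(int)
# cap: pinkish
m=((t[:,:,2].astype(int)-t[:,:,1])>25)&((t[:,:,2].astype(int)-t[:,:,0])>20)&(abs(t[:,:,1].astype(int)-t[:,:,0])<18)
m[:, :330]=0
for c,b in blobs(m,60): print("cap?",c,b,onz("top",c,.147))
m=(t.max(2)<60);m[:190]=0;m[220:]=0;m[:,:290]=0;m[:,325:]=0
for c,b in blobs(m,15): print("post",c,b,onz("top",c,.076),onz("top",c,.07))
# bed mask: bright grey
m=((h[:,:,1]<60)&(h[:,:,2]>90)).astype(np.uint8)
cs,_=cv2.findContours(m,cv2.RETR_EXTERNAL,cv2.CHAIN_APPROX_SIMPLE)
for c in cs:
    if cv2.contourArea(c)>400:
        print(cv2.contourArea(c),cv2.approxPolyDP(c,4,True).reshape(-1,2).tolist())
m=(s.max(2)<60);m[:235]=0;m[270:]=0;m[:,:240]=0;m[:,265:]=0
for c,b in blobs(m,15): print("post side",c,b)
cv2.imwrite("pics/crop.png",np.hstack([cv2.resize(t[80:310,240:500],None,fx=1.5,fy=1.5,interpolation=2),cv2.resize(s[200:320,190:390],(400,345*400//400),interpolation=2)[:345]]))
```

```text
post [306.36   203.7467] [302 199  10  10  75] [ 0.5734 -0.0405  0.076 ] [ 0.5736 -0.0411  0.07  ]
10357.5 [[395, 117], [336, 148], [364, 201], [360, 206], [340, 188], [328, 155], [256, 191], [279, 237], [291, 235], [281, 240], [287, 252], [400, 192], [411, 193], [373, 214], [432, 184]]
2083.5 [[448, 88], [410, 107], [451, 174], [445, 180], [487, 159], [471, 127], [445, 145], [424, 110], [429, 102], [446, 96], [456, 119], [460, 108]]
1502.0 [[74, 35], [73, 28], [66, 27], [69, 16], [61, 12], [1, 18], [17, 34], [11, 36], [13, 46], [18, 40], [21, 46], [28, 47], [31, 41], [43, 45], [39, 42], [46, 38], [33, 31], [30, 22], [36, 19], [37, 26], [46, 17], [46, 26], [56, 25], [51, 34], [46, 31], [48, 46], [65, 45]]
927.0 [[170, 28], [184, 38], [190, 31], [197, 34], [195, 25], [203, 39], [205, 28], [219, 37], [234, 32], [228, 24], [221, 26], [223, 13], [206, 21], [205, 7], [180, 8], [173, 18], [180, 12], [185, 15], [176, 29]]
2057.0 [[374, 1], [391, 12], [389, 18], [397, 18], [392, 24], [396, 33], [455, 30], [460, 20], [457, 12], [452, 13], [454, 0]]
post side [252.8889 252.8677] [249 241  11  24 189]
```

View pics/crop.png

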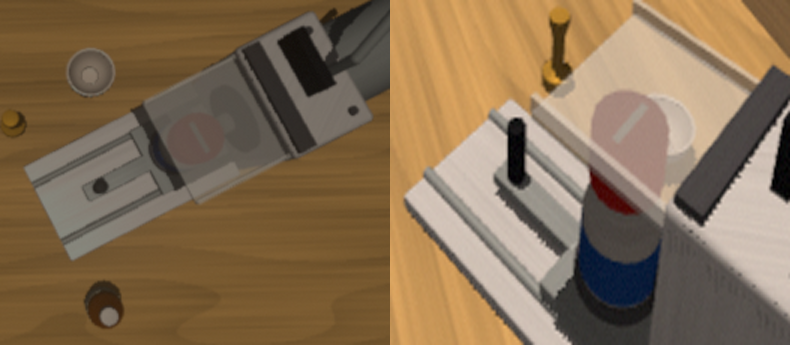

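Run:
```python
from h import *
t=cv2.imread("pics/top0.png").astype(int);s=cv2.imread("pics/side0.png")
print(t[178,360],t[165,362],t[150,370],t[200,385])
m=((t[:,:,2]-t[:,:,0])>12)&((t[:,:,2]-t[:,:,1])>12); m[:140]=0;m[205:]=0;m[:,:345]=0;m[:,395:]=0
m=cv2.morphologyEx(m.astype(np.uint8),cv2.MORPH_CLOSE,np.ones((7,7)))
for c,b in blobs(m,60):
    print(c,b); cap=onz("top",c,.147)
print("cap",cap)
a=onz("top",(256,191),.012);b=onz("top",(287.5,252),.012)
print("front corners",a,b,np.linalg.norm(a-b)); e=(a-b)/np.linalg.norm(a-b)
print("bed y from front edge",np.degrees(np.arctan2(e[0],-e[1])), e)
# edge line pixels for side edges
for p,q in (((256,191),(328,155)),((287.5,252),(373,214))):
    d=onz("top",p,.012)-onz("top",q,.012); print("side edge ang",np.degrees(np.arctan2(d[1],d[0])))
print("front ang",np.degrees(np.arctan2(*( (b-a)[[1,0]]))))
# post two views
post=onz("top",(306.4,203.7),.074); 
sp=onz("side",(253,244.5),.076); print(post,sp)
d=post-cap;print("cap->post",np.linalg.norm(d[:2]),np.degrees(np.arctan2(d[1],d[0])))
for n,z,uv in (("bottle",.1,(311.5,291)),("dop",.066,(249,161)),("dish",.02,(300,128))): print(n,onz("top",uv,z))
o=ctrl.get_obs();print(R.from_rotvec(o["tool_rot"]).as_matrix())
```

```text
[ 76  85 102] [ 76  83 101] [81 91 96] [109 119 128]
[370.0451 172.1814] [ 351  155   39   35 1020]
cap [ 0.6233 -0.1466  0.147 ]
front corners [0.6058 0.0596 0.012 ] [ 0.4747 -0.0038  0.012 ] 0.14565716431113757
bed y from front edge 115.81627738855603 [0.9002 0.4355 0.    ]
side edge ang 115.06789487120544
side edge ang 112.41469620753386
front ang -154.18372261144395
[ 0.5735 -0.0408  0.074 ] [ 0.5734 -0.0466  0.076 ]
cap->post 0.11693197072773821 115.1885486469551
bottle [ 0.4105 -0.0421  0.1   ]
dop [0.6624 0.0701 0.066 ]
dish [ 0.7377 -0.0381  0.02  ]
[[-0.9751  0.222  -0.0006]
 [ 0.222   0.9751 -0.0017]
 [ 0.0002 -0.0018 -1.    ]]
```

The rows are not in the units I measure in: shifts go in shares of 0.6 m and turns go in shares of 2 pi rad. I convert before sending: -0.569 m / 0.6 = -0.9483, -0.541 m / 0.6 = -0.9017, 0.907 rad / 6.2832 = 0.1444.

Call:
{"op": "jog_arm", "data": {
  "ticks": {"plan": [[0.085, -0.9483, -0.9017, 0, 0, 0, 0.1444], [0.085, -0.9483, -0.9017, 0, 0, 0, 0.1444], [0.085, -0.9483, -0.9017, 0, 0, 0, 0.1444], [0.085, -0.9483, -0.9017, 0, 0, 0, 0.1444], [0.085, -0.9483, -0.9017, 0, 0, 0, 0.1444], [0.085, -0.9483, -0.9017, 0, 0, 0, 0.1444], [0.085, -0.9483, -0.9017, 0, 0, 0, 0.1444], [0.085, -0.9483, -0.9017, 0, 0, 0, 0.1444], [0.085, -0.9483, -0.9017, 0, 0, 0, 0.1444], [0.085, -0.9483, -0.9017, 0, 0, 0, 0.1444], [0.085, -0.9483, -0.9017, 0, 0, 0, 0.1444], [0.085, -0.9483, -0.9017, 0, 0, 0, 0.1444], [0.085, -0.9483, -0.9017, 0, 0, 0, 0.1444], [0.085, -0.9483, -0.9017, 0, 0, 0, 0.1444], [0.085, -0.9483, -0.9017, 0, 0, 0, 0.1444], [0.085, -0.9483, -0.9017, 0, 0, 0, 0.1444], [0.085, -0.9483, -0.9017, 0, 0, 0, 0.1444], [0.085, -0.9483, -0.9017, 0, 0, 0, 0.1444], [0.085, -0.9483, -0.9017, 0, 0, 0, 0.1444], [0.085, -0.9483, -0.9017, 0, 0, 0, 0.1444]]},
  "squeeze": 60
}}

```text
t: 1.77
tool_pos: [0.5754, -0.0494, 0.249]
tool_rot: [1.69, 2.648, -0.003]
contact_force: [-0.3, 0.6, 0.4]
opening: 0.0848
grip_force: 0.0
```

Add to h.py:
```python
def tool(P=None,yaw=None):
    o=ctrl.get_obs();M=R.from_rotvec(o["tool_rot"]).as_matrix()
    print("pos",o["tool_pos"],"yaw_y",np.degrees(np.arctan2(M[1,1],M[0,1])),"tilt",M[:2,2],"F",o["contact_force"],"open",o["opening"],"t",o["t"])
    if P is not None: print("move",M.T@(np.array(P)-o["tool_pos"]))
    return M
```

```bash
python3 -c "
from h import *
tool([.5733,-.044,.058])"
```

```text
pos [ 0.5754 -0.0494  0.249 ] yaw_y 24.90188834275546 tilt [-0.0004 -0.0018] F [-0.2522  0.5672  0.413 ] open 0.08478998639723673 t 1.7667
move [0.0061 0.0006 0.191 ]
```

Converted, 0.13 m / 0.6 = 0.2167, 0.11 m / 0.6 = 0.1833.

Call:
{"op": "jog_arm", "data": {
  "ticks": {"plan": [[0.085, 0, 0, 0.05, 0, 0, 0], [0.085, 0, 0, 0.1167, 0, 0, 0], [0.085, 0, 0, 0.1833, 0, 0, 0], [0.085, 0, 0, 0.2167, 0, 0, 0], [0.085, 0, 0, 0.2167, 0, 0, 0], [0.085, 0, 0, 0.2167, 0, 0, 0]]}
}}

```text
t: 2.27
tool_pos: [0.5722, -0.0439, 0.1186]
tool_rot: [-1.681, -2.65, 0.002]
contact_force: [0.7, 0.2, 0.6]
opening: 0.0847
grip_force: 0.0
```

Run:
```python
from h import *
tool([.5733,-.044,.058])
t=ctrl.get_image("top")[:,:,::-1];s=ctrl.get_image("side")[:,:,::-1]
cv2.imwrite("pics/p1.png",np.hstack([cv2.resize(t[120:280,220:420],(400,320)),cv2.resize(s[150:310,150:350],(400,320))]))
```

```text
pos [ 0.5722 -0.0439  0.1186] yaw_y 25.22501337960213 tilt [-0.0035  0.0008] F [0.6772 0.1759 0.621 ] open 0.0846627718165483 t 2.2667
move [-0.0007  0.0011  0.0606]
```

View pics/p1.png

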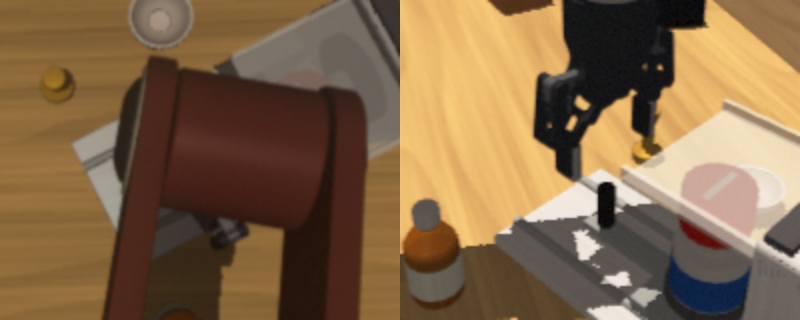

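The left half (top view) shows the arm hiding the post. The right half (side view) shows the fingers straddling the post, whose top is at crop (607,185), midway between the tips at (568,170) and (648,130). I'll go down and grip.

Converted, 0.06 m / 0.6 = 0.1, 0.055 m / 0.6 = 0.0917.

Call:
{"op": "jog_arm", "data": {
  "ticks": {"plan": [[0.085, 0, 0.0017, 0.05, 0, 0, 0], [0.085, 0, 0.0017, 0.0917, 0, 0, 0], [0.085, 0, 0.0017, 0.1, 0, 0, 0], [0.01, 0, 0.0017, 0.1, 0, 0, 0], [0.01, 0, 0.0017, 0.1, 0, 0, 0], [0.01, 0, 0.0017, 0.1, 0, 0, 0], [0.01, 0, 0.0017, 0.1, 0, 0, 0], [0.01, 0, 0.0017, 0.1, 0, 0, 0], [0.01, 0, 0.0017, 0.1, 0, 0, 0], [0.01, 0, 0.0017, 0.1, 0, 0, 0], [0.01, 0, 0.0017, 0.1, 0, 0, 0], [0.01, 0, 0.0017, 0.1, 0, 0, 0]]},
  "squeeze": 60
}}

```text
t: 3.37
tool_pos: [0.5749, -0.0443, 0.0616]
tool_rot: [1.682, 2.652, -0.0]
contact_force: [-2.8, 0.5, 5.6]
opening: 0.0161
grip_force: 58.4
```

Run:
```python
from h import *
M=tool()
u=np.array([np.cos(np.radians(115.2)),np.sin(np.radians(115.2)),0]);print("u in tool",M.T@u)
```

```text
pos [ 0.5749 -0.0443  0.0616] yaw_y 25.21797677803996 tilt [ 0.001  -0.0007] F [-2.7825  0.4625  5.5808] open 0.016148459792285845 t 3.3667
u in tool [ 1.      0.0003 -0.0011]
```

Converted, 0.14 m / 0.6 = 0.2333, 0.136 m / 0.6 = 0.2267.

Call:
{"op": "jog_arm", "data": {
  "ticks": {"plan": [[0.01, 0.0083, 0, 0, 0, 0, 0], [0.01, 0.025, 0, 0, 0, 0, 0], [0.01, 0.05, 0, 0, 0, 0, 0], [0.01, 0.075, 0, 0, 0, 0, 0], [0.01, 0.1, 0, 0, 0, 0, 0], [0.01, 0.125, 0, 0, 0, 0, 0], [0.01, 0.15, 0, 0, 0, 0, 0], [0.01, 0.175, 0, 0, 0, 0, 0], [0.01, 0.2, 0, 0, 0, 0, 0], [0.01, 0.2167, 0, 0, 0, 0, 0], [0.01, 0.2267, 0, 0, 0, 0, 0], [0.01, 0.2333, 0, 0, 0, 0, 0], [0.01, 0.2333, 0, 0, 0, 0, 0]]}
}}

```text
t: 4.45
tool_pos: [0.5143, 0.0825, 0.0616]
tool_rot: [1.682, 2.654, -0.004]
contact_force: [-7.2, -4.0, 10.2]
opening: 0.0167
grip_force: 59.9
```

```bash
python3 -c "
from h import *
tool()"
```

```text
pos [0.5143 0.0825 0.0616] yaw_y 25.273889320378267 tilt [-0.0012 -0.002 ] F [-7.1651 -4.0318 10.1724] open 0.016655693476667118 t 4.45
```

Converted, 0.012 m / 0.6 = 0.02, 0.011 m / 0.6 = 0.0183.

Call:
{"op": "jog_arm", "data": {
  "ticks": {"plan": [[0.01, 0.005, 0, 0, 0, 0, 0], [0.01, 0.01, 0, 0, 0, 0, 0], [0.01, 0.015, 0, 0, 0, 0, 0], [0.01, 0.0183, 0, 0, 0, 0, 0], [0.01, 0.02, 0, 0, 0, 0, 0], [0.01, 0.02, 0, 0, 0, 0, 0]]}
}}

```text
t: 4.95
tool_pos: [0.5102, 0.0911, 0.0616]
tool_rot: [1.68, 2.65, -0.008]
contact_force: [-3.4, -11.5, 8.8]
opening: 0.0165
grip_force: 59.5
```

```bash
python3 -c "
from h import *
tool()"
```

```text
pos [0.5102 0.0911 0.0616] yaw_y 25.27015344104537 tilt [ 0.0007 -0.0062] F [ -3.4425 -11.4728   8.8146] open 0.01648565972990629 t 4.95
```

Converted, 0.003 m / 0.6 = 0.005, 0.002 m / 0.6 = 0.0033.

Call:
{"op": "jog_arm", "data": {
  "ticks": {"plan": [[0.01, 0.0017, 0, 0, 0, 0, 0], [0.01, 0.0033, 0, 0, 0, 0, 0], [0.01, 0.005, 0, 0, 0, 0, 0], [0.01, 0.005, 0, 0, 0, 0, 0], [0.01, 0.005, 0, 0, 0, 0, 0]]}
}}

```text
t: 5.37
tool_pos: [0.5102, 0.0912, 0.0616]
tool_rot: [1.677, 2.646, -0.012]
contact_force: [0.8, -21.4, 4.7]
opening: 0.0165
grip_force: 59.0
```

```bash
python3 -c "
from h import *
tool()"
```

```text
pos [0.5102 0.0912 0.0616] yaw_y 25.277579352600107 tilt [ 0.0037 -0.0114] F [  0.8123 -21.4335   4.7079] open 0.01649268566010536 t 5.3667
```

Converted, -0.185 m / 0.6 = -0.3083, 0.16 m / 0.6 = 0.2667.

Call:
{"op": "jog_arm", "data": {
  "ticks": {"plan": [[0.01, -0.0033, 0, 0, 0, 0, 0], [0.01, -0.0067, 0, 0, 0, 0, 0], [0.085, -0.0067, 0, 0, 0, 0, 0], [0.085, -0.0067, 0, 0, 0, 0, 0], [0.085, -0.0067, 0, 0, 0, 0, 0], [0.085, -0.0067, 0, 0, 0, 0, 0], [0.085, -0.0067, 0, 0, 0, 0, 0], [0.085, -0.0067, 0, 0, 0, 0, 0], [0.085, -0.0067, 0, -0.0333, 0, 0, 0], [0.085, -0.0067, 0, -0.1, 0, 0, 0], [0.085, -0.0067, 0, -0.1667, 0, 0, 0], [0.085, 0.05, -0.0167, -0.2333, 0, 0, 0], [0.085, 0.1, -0.0333, -0.275, 0, 0, 0], [0.085, 0.1667, -0.05, -0.3083, 0, 0, 0], [0.085, 0.2333, -0.0833, -0.3083, 0, 0, 0], [0.085, 0.2667, -0.0833, -0.3083, 0, 0, 0], [0.085, 0.2667, -0.0833, -0.3083, 0, 0, 0]]}
}}

```text
t: 6.78
tool_pos: [0.3922, 0.2235, 0.2464]
tool_rot: [-1.675, -2.658, -0.005]
contact_force: [0.4, -0.9, -0.2]
opening: 0.0853
grip_force: 0.0
```

Run:
```python
from h import *
tool()
t=ctrl.get_image("top")[:,:,::-1];s=ctrl.get_image("side")[:,:,::-1]
cv2.imwrite("pics/t2.png",t);cv2.imwrite("pics/s2.png",s)
cv2.imwrite("pics/p2.png",np.hstack([cv2.resize(t[100:300,220:420],(400,400)),cv2.resize(s[150:350,170:370],(400,400))]))
```

```text
pos [0.3922 0.2235 0.2464] yaw_y 25.561085842682242 tilt [0.0015 0.0031] F [ 0.4085 -0.9099 -0.2019] open 0.08526333358150559 t 6.7833
```

View pics/p2.png

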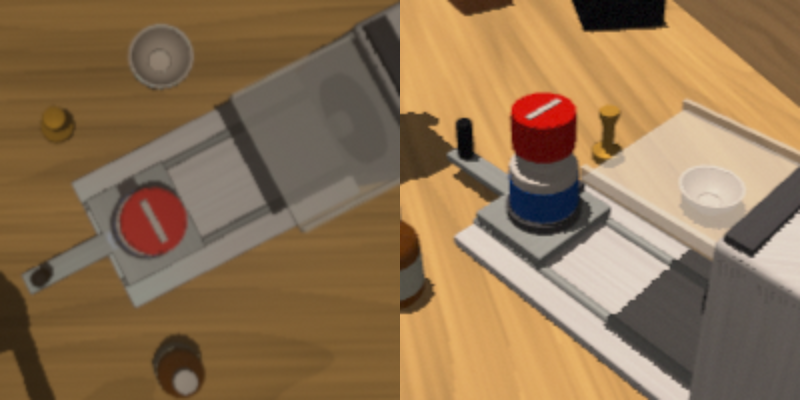

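The carriage is fully out. The cap is clear of the guard at top pixel ≈(296,210) and side pixel ≈(442,205), and the dop, bottle and dish haven't moved. Next I'll measure the cap centre.

Run:
```python
from h import *
t=cv2.imread("pics/t2.png").astype(int);s=cv2.imread("pics/s2.png").astype(int)
m=((t[:,:,2]-t[:,:,1])>60)&((t[:,:,2]-t[:,:,0])>60)
for c,b in blobs(m,200): print("topred",c,b)
m8=m.astype(np.uint8);cs,_=cv2.findContours(m8,cv2.RETR_EXTERNAL,2);c=max(cs,key=cv2.contourArea)
(x,y),r=cv2.minEnclosingCircle(c);print(x,y,r,cv2.fitEllipse(c));P1=onz("top",cv2.fitEllipse(c)[0],.147)
print("top",P1, "min circ",onz("top",(x,y),.147))
# side: bright red = top face
hs=s[:,:,2]; m=(hs>190)&(s[:,:,1]<90)&(s[:,:,0]<90)
m=cv2.morphologyEx(m.astype(np.uint8),cv2.MORPH_CLOSE,np.ones((7,7)))
cs,_=cv2.findContours(m,cv2.RETR_EXTERNAL,2);c=max(cs,key=cv2.contourArea)
e=cv2.fitEllipse(cv2.convexHull(c));print(e,onz("side",e[0],.147))
u=np.array([np.cos(np.radians(115.4)),np.sin(np.radians(115.4)),0])
print("from grip",np.array([.5102,.0912,0])-.12*u)
# white line direction
w=(t.min(2)>110)&(np.hypot(*(np.indices(t.shape[:2])-np.array([y,x])[:,None,None]))<15)
ys,xs=np.nonzero(w);l=cv2.fitLine(np.c_[xs,ys].astype(np.float32),2,0,.01,.01).ravel();print(len(xs),l)
a=onz("top",l[2:]+10*l[:2],.147)-onz("top",l[2:]-10*l[:2],.147);print(np.degrees(np.arctan2(a[1],a[0])),"line ctr",onz("top",(xs.mean(),ys.mean()),.147))
```

```text
topred [296.2473 210.1117] [280 194  33  33 752]
296.2156677246094 210.0169677734375 16.562559127807617 ((296.2704772949219, 210.10751342773438), (32.01668167114258, 32.22156524658203), 98.29972076416016)
top [ 0.5602 -0.0153  0.147 ] min circ [ 0.5603 -0.0152  0.147 ]
((241.29110717773438, 204.5518341064453), (17.25145149230957, 31.165719985961914), 89.36602020263672) [ 0.5616 -0.0155  0.147 ]
from grip [ 0.5617 -0.0172  0.    ]
29 [  0.4802   0.8771 296.6897 210.7931]
-153.09122501838533 line ctr [ 0.5589 -0.0159  0.147 ]
```

Converted, -0.288 m / 0.6 = -0.48, 0.026 m / 0.6 = 0.0433.

Call:
{"op": "jog_arm", "data": {
  "ticks": {"plan": [[0.085, -0.05, 0.0083, 0, 0, 0, 0], [0.085, -0.1133, 0.02, 0, 0, 0, 0], [0.085, -0.18, 0.0317, 0, 0, 0, 0], [0.085, -0.2467, 0.0433, 0, 0, 0, 0], [0.085, -0.3133, 0.055, 0, 0, 0, 0], [0.085, -0.38, 0.0667, 0, 0, 0, 0], [0.085, -0.4367, 0.0767, 0.0167, 0, 0, 0], [0.085, -0.4667, 0.0833, 0.0333, 0, 0, 0], [0.085, -0.48, 0.085, 0.0433, 0, 0, 0], [0.085, -0.48, 0.085, 0.0433, 0, 0, 0], [0.085, -0.48, 0.085, 0.0433, 0, 0, 0], [0.085, -0.48, 0.085, 0.0433, 0, 0, 0]]}
}}

```text
t: 7.88
tool_pos: [0.5634, -0.0185, 0.2192]
tool_rot: [-1.682, -2.653, -0.0]
contact_force: [0.9, 0.2, 0.7]
opening: 0.0847
grip_force: 0.0
```

```bash
python3 -c "
from h import *
tool([.561,-.0155,.135])"
```

```text
pos [ 0.5634 -0.0185  0.2192] yaw_y 25.24437609200016 tilt [-0.0001  0.0003] F [0.8563 0.2175 0.6623] open 0.08465377863752457 t 7.8833
move [ 0.0037 -0.0009  0.0842]
```

Converted, 0.084 m / 0.6 = 0.14, 0.0037 m / 0.6 = 0.0062.

Call:
{"op": "jog_arm", "data": {
  "ticks": {"plan": [[0.085, 0.0062, -0.0017, 0.0333, 0, 0, 0], [0.085, 0.0062, -0.0017, 0.075, 0, 0, 0], [0.085, 0.0062, -0.0017, 0.1083, 0, 0, 0], [0.085, 0.0062, -0.0017, 0.1333, 0, 0, 0], [0.085, 0.0062, -0.0017, 0.14, 0, 0, 0], [0.085, 0.0062, -0.0017, 0.14, 0, 0, 0], [0.085, 0.0062, -0.0017, 0.14, 0, 0, 0]]}
}}

```text
t: 8.47
tool_pos: [0.5617, -0.0155, 0.1363]
tool_rot: [1.681, 2.652, 0.001]
contact_force: [-0.8, 0.0, -0.1]
opening: 0.085
grip_force: 0.0
```

Run:
```python
from h import *
tool([.561,-.0155,.135])
```

```text
pos [ 0.5617 -0.0155  0.1363] yaw_y 25.27395336540894 tilt [ 0.0017 -0.0002] F [-0.7756  0.0134 -0.0691] open 0.08496409536809144 t 8.4667
move [ 0.0003 -0.0006  0.0013]
```

Call:
{"op": "jog_arm", "data": {
  "ticks": {"plan": [[0.05, 0, 0, 0.0017, 0, 0, 0], [0.05, 0, 0, 0.0017, 0, 0, 0], [0.05, 0, 0, 0.0017, 0, 0, 0], [0.05, 0, 0, 0.0017, 0, 0, 0], [0.05, 0, 0, 0.0017, 0, 0, 0], [0.05, 0, 0, 0.0017, 0, 0, 0], [0.05, 0, 0, 0.0017, 0, 0, 0], [0.05, 0, 0, 0.0017, 0, 0, 0]]},
  "squeeze": 70
}}

```text
t: 9.13
tool_pos: [0.562, -0.0162, 0.1347]
tool_rot: [1.682, 2.651, 0.002]
contact_force: [0.9, 0.9, 4.7]
opening: 0.0566
grip_force: 73.3
```

Run:
```python
from h import *
tool()
s=ctrl.get_image("side")[:,:,::-1]
cv2.imwrite("pics/p3.png",cv2.resize(s[120:320,150:350],(500,500)))
```

```text
pos [ 0.562  -0.0162  0.1347] yaw_y 25.20533729135696 tilt [ 0.0019 -0.0001] F [0.878  0.9251 4.6955] open 0.05660521030115902 t 9.1333
```

View pics/p3.png

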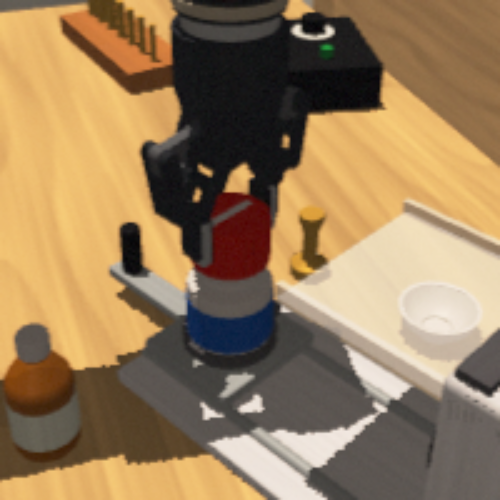

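The side view shows the fingers gripping the cap across its diameter (crop (195,225) and (265,200)), with the jar upright. Next I'll press the cap down 6 mm.

Converted, 0.0065 m / 0.6 = 0.0108, 0.006 m / 0.6 = 0.01.

Call:
{"op": "jog_arm", "data": {
  "ticks": {"plan": [[0.05, 0, 0, 0.0025, 0, 0, 0], [0.05, 0, 0, 0.005, 0, 0, 0], [0.05, 0, 0, 0.0075, 0, 0, 0], [0.05, 0, 0, 0.01, 0, 0, 0], [0.05, 0, 0, 0.0108, 0, 0, 0], [0.05, 0, 0, 0.0108, 0, 0, 0], [0.05, 0, 0, 0.0108, 0, 0, 0]]}
}}

```text
t: 9.77
tool_pos: [0.562, -0.0162, 0.1287]
tool_rot: [1.682, 2.652, 0.001]
contact_force: [-0.1, 1.3, 9.3]
opening: 0.0568
grip_force: 73.7
```

```bash
python3 -c "
from h import *
tool()"
```

```text
pos [ 0.562  -0.0162  0.1287] yaw_y 25.211711024273995 tilt [ 0.0016 -0.0001] F [-0.1489  1.314   9.2709] open 0.05677128725224747 t 9.7667
```

Converted, -1.17 rad / 6.2832 = -0.1862.

Call:
{"op": "jog_arm", "data": {
  "ticks": {"plan": [[0.05, 0, 0, 0, 0, 0, -0.0064], [0.05, 0, 0, 0, 0, 0, -0.0191], [0.05, 0, 0, 0, 0, 0, -0.0318], [0.05, 0, 0, 0, 0, 0, -0.0477], [0.05, 0, 0, 0, 0, 0, -0.0637], [0.05, 0, 0, 0, 0, 0, -0.0796], [0.05, 0, 0, 0, 0, 0, -0.0955], [0.05, 0, 0, 0, 0, 0, -0.1114], [0.05, 0, 0, 0, 0, 0, -0.1273], [0.05, 0, 0, 0, 0, 0, -0.1432], [0.05, 0, 0, 0, 0, 0, -0.1592], [0.05, 0, 0, 0, 0, 0, -0.1719], [0.05, 0, 0, 0, 0, 0, -0.1814], [0.05, 0, 0, 0, 0, 0, -0.1862], [0.05, 0, 0, 0, 0, 0, -0.1862], [0.05, 0, 0, 0, 0, 0, -0.1862]]}
}}

```text
t: 11.1
tool_pos: [0.5624, -0.0164, 0.129]
tool_rot: [-0.062, 3.138, -0.001]
contact_force: [1.0, 1.4, 8.9]
opening: 0.0567
grip_force: 73.7
```

Run:
```python
from h import *
tool(); print(ctrl.get_obs()["wrist_torque"],ctrl.get_obs()["grip_force"])
s=ctrl.get_image("side")[:,:,::-1]
cv2.imwrite("pics/p4.png",cv2.resize(s[140:300,170:330],(560,560),interpolation=2))
```

```text
pos [ 0.5624 -0.0164  0.129 ] yaw_y 92.25617090001103 tilt [ 0.0027 -0.0006] F [0.9772 1.4034 8.8998] open 0.05673527279169439 t 11.1
[0.0126 0.0094 0.0112] 73.73156486777589
```

View pics/p4.png

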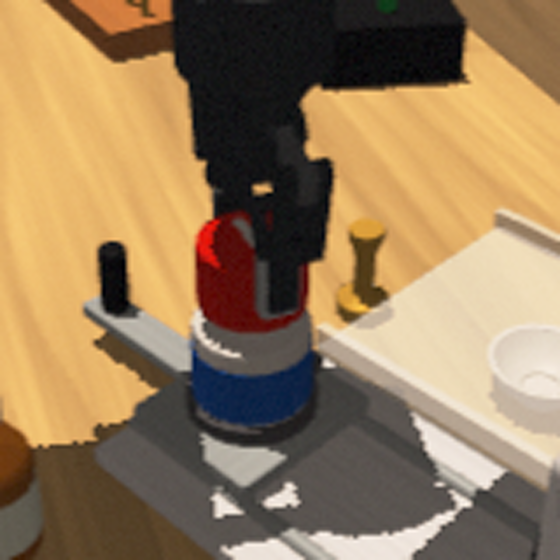

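The side view shows the fingers turned and the cap's white line (crop ≈(240,230)) turned with them. Pressing force held at about 9 N through the twist. I'll lift straight up.

Converted, -0.106 m / 0.6 = -0.1767, -0.104 m / 0.6 = -0.1733.

Call:
{"op": "jog_arm", "data": {
  "ticks": {"plan": [[0.05, 0, 0, -0.005, 0, 0, 0], [0.05, 0, 0, -0.0133, 0, 0, 0], [0.05, 0, 0, -0.0233, 0, 0, 0], [0.05, 0, 0, -0.0367, 0, 0, 0], [0.05, 0, 0, -0.0533, 0, 0, 0], [0.05, 0, 0, -0.0733, 0, 0, 0], [0.05, 0, 0, -0.0933, 0, 0, 0], [0.05, 0, 0, -0.1133, 0, 0, 0], [0.05, 0, 0, -0.1333, 0, 0, 0], [0.05, 0, 0, -0.1517, 0, 0, 0], [0.05, 0, 0, -0.165, 0, 0, 0], [0.05, 0, 0, -0.1733, 0, 0, 0], [0.05, 0, 0, -0.1767, 0, 0, 0], [0.05, 0, 0, -0.1767, 0, 0, 0], [0.05, 0, 0, -0.1767, 0, 0, 0], [0.05, 0, 0, -0.1767, 0, 0, 0], [0.05, 0, 0, -0.1767, 0, 0, 0]]}
}}

```text
t: 12.57
tool_pos: [0.5609, -0.0161, 0.2326]
tool_rot: [0.062, -3.139, -0.0]
contact_force: [0.2, -0.2, -0.2]
opening: 0.0562
grip_force: 75.2
```

Run:
```python
from h import *
M=tool([.562,-.0162,.2347]);o=ctrl.get_obs();print(M,o["dq"],o["grip_force"])
s=ctrl.get_image("side")[:,:,::-1];t=ctrl.get_image("top")[:,:,::-1]
cv2.imwrite("pics/p5.png",np.hstack([cv2.resize(t[100:300,220:420],(400,400)),cv2.resize(s[100:300,150:350],(400,400))]))
```

```text
pos [ 0.5609 -0.0161  0.2326] yaw_y 92.24782586050551 tilt [-0.0015  0.0002] F [ 0.231  -0.1857 -0.2237] open 0.05622045787833502 t 12.5667
move [-0.0011 -0.0001 -0.0021]
[[-0.9992 -0.0392 -0.0015]
 [-0.0392  0.9992  0.0002]
 [ 0.0015  0.0003 -1.    ]] [-0.0004 -0.0009 -0.0038  0.0016 -0.     -0.0006] 75.21027691662312
```

View pics/p5.png

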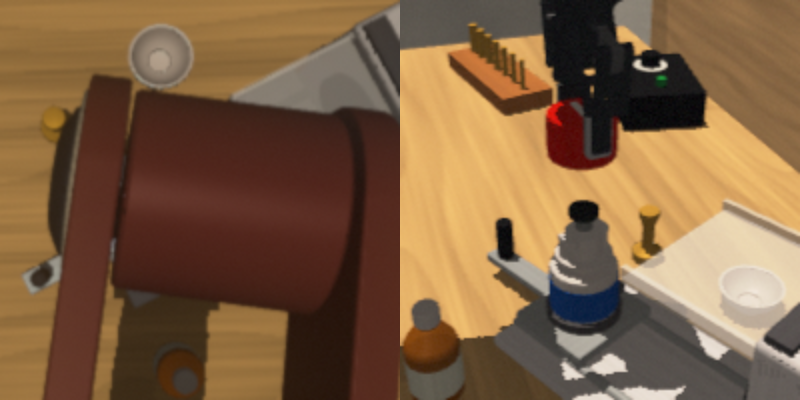

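The cap is held level above the open jar. In the side crop the cap is at (582,135) and the black plug at (583,210). The post, dop, dish and bottle are in place. I'll add 2 mm, let it settle and hand in.

Converted, -0.002 m / 0.6 = -0.0033, -0.001 m / 0.6 = -0.0017.

Call:
{"op": "jog_arm", "data": {
  "ticks": {"plan": [[0.05, -0.0017, 0, -0.0017, 0, 0, 0], [0.05, -0.0017, 0, -0.0033, 0, 0, 0], [0.05, -0.0017, 0, -0.0033, 0, 0, 0], [0.05, -0.0017, 0, -0.0033, 0, 0, 0], [0.05, -0.0017, 0, -0.0033, 0, 0, 0], [0.05, -0.0017, 0, -0.0033, 0, 0, 0]]}
}}

```text
t: 13.17
tool_pos: [0.5622, -0.0161, 0.2355]
tool_rot: [0.062, -3.141, -0.0]
contact_force: [-0.3, -0.9, -0.9]
opening: 0.0562
grip_force: 75.2
```

```bash
python3 -c "
from h import *
tool();print(ctrl.finish_job())"
```

```text
pos [ 0.5622 -0.0161  0.2355] yaw_y 92.24680890178647 tilt [-0.  0.] F [-0.2749 -0.8632 -0.9075] open 0.0562329343313763 t 13.1667
the job is handed in; nothing more can be done
None
```

I handed the job in at 13.2 s: the carriage is out at its stop, and the cap was pressed 6 mm, twisted 67° anticlockwise and lifted off, and is now held level and still about 10 cm above the open jar. The bottle, dish and dop were not touched.

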